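Reset the tripped detector head with the reset pin

ROBOT

A 6-joint arm with a two-finger parallel gripper is mounted at the origin on the work surface. World frame = base frame: x ahead of the robot, y to its left, z up, the work surface at z = 0. Lengths are in m, angles in rad, forces in N, time in s.
With the tool pointing down it reaches from about 0.3 to 0.775 m from the base axis. Payload 14.6 kg.
Tool frame: the origin (TCP) lies midway between the tips of the shut fingers; the grasp point (between the pads) lies 19 mm behind it (grasp_offset is the distance from the TCP to the grasp point, in m); z points along the fingers, y is the line along which they close (so a half turn about z gives the same grasp; the last joint's range is limited). The gripper opens to 94 mm and grips with 3 to 60 N. Pads are 16 mm wide; open, the fingers measure 119 mm over their backs; the gripper's body (75 mm by 177 mm) begins 78 mm behind the grasp point.
Start: joints at [1.251, 0.3, 1.521, -0, 1.321, -0.067], TCP at [0.138, 0.533, 0.205] pointing down, gripper open.
Joint ranges: [-3.03, 3.03], [-0.79, 2.21], [0.23, 2.52], [-1.04, 4.18], [0, 3.07], [-2.55, 2.55]. Speed limits (rad/s): [2.22, 2.22, 2.57, 3.14, 3.14, 3.14].

INTERFACE

Orientations are given as [roll, pitch, yaw] about the fixed x, y, z axes, in that order (R = Rz(yaw) Ry(pitch) Rx(roll)).
In Python, from station import * gives the robot as it stands. The module is installed in compiled form; this text tells all that it offers.
- The arm moves only by the tool send_rows, never from a script. Its argument "rows" is a list of rows, each an object of numbers: "dx", "dy", "dz": the shift along the tool's x, y, z in mm; "roll": the turn about the tool's z in degrees; "jaw": the closure, from -1 (fully open) to 1 (shut). In form: [{"dx": .., "dy": .., "dz": .., "roll": .., "jaw": ..}, ...]. A call has 1 to 12 rows; each row shifts and turns the commanded pose from where the row before left it, along the tool's axes as they then stand; what a row does not reach is not made up. A row lasts 1/12 s, in which the tool goes at most 41.7 mm and 7.16 degrees, less where a joint would pass 70% of its speed; a pose out of reach is approached as far as the arm can. A call is refused whole if a number of a shift passes 41.7 or a number of a turn 7.16, either way. A call with a gripper value outside its range is refused whole. The fingers move at their own pace and stop on an object; "force" is the grip in N (left out, the last holds). Time passes only in rows, so rows that do not move let the fingers close. It gives the time, the measured TCP pose, the force, the opening and the grip force at its end, in the units of the state.
- get_obs(): the state, without advancing time (a new reading comes with each control period).
- camera(name): name is "scene" or "top"; returns a dict with "frame" (400x640x3 uint8, red, green, blue), "z_map" (400x640 float32, m along the optical axis (not along the pixel's ray), 0 where there is no reading), "camera_matrix" (3x3 intrinsics, pixels), "rvec" (rotation vector, rad) and "tvec" (3), from world to camera coordinates, as OpenCV has them. Camera axes: x right, y down, z forward; pixel columns grow to the right and rows downward; lengths in m; the calibration is good to about 2 mm. A picture is of the moment at which its call begins.
- hand_in(): hands the job in; it is judged then, once.
The state is a dict: "time_s": time; "qpos": joint angles; "joint_vel": joint speeds; "tau": joint torques, N m; "ee_pos": TCP position; "eef_rot": TCP orientation; "force": force on the tool from outside, world axes, zero at the start; "moment": the same for the moment, N m; "grip_width": finger opening in m; "grip_force": force on a finger pad.
Only numpy, scipy, OpenCV 4.12 (cv2) and the standard library are available. Lean on these libraries where they do the work, as an engineer would, in place of code of your own. Each camera call takes 0.05 s, during which the arm holds its last target. There are 200 camera calls.

TASK

One of the three detector heads has tripped: its lamp is red, the other two are green. Slide that head's dust shutter fully open, take the yellow-handled reset pin from the tool stand, put it down through the uncovered hole and press the recessed reset button all the way down without forcing it. Finish while still holding the pin in the gripper with the button held down, and leave the other heads, the other tools and everything else on the bench as they are.

Things in the scene. Friction and masses are not known exactly. Their poses are not given: they have to be found in the camera images.
- head_a: the tripped silver detector head, box 140 (its x) x 100 (its y) x 88 mm high, bolted to a 12 mm breadboard on the bench (its underside 12 mm above the bench, flat cover at 100 mm above the bench); black and silver lens flange sticks out 26 mm from the -x face, leads at the +x end. Origin: centre of the underside; z up. A red lamp (20 mm collar, 8 mm high) stands on the cover 46 mm behind (+x of) the reset hole. The reset hole is under the dust shutter
- head_b: a healthy head with a green lamp, same build: silver detector head, box 140 (its x) x 100 (its y) x 88 mm high, bolted to a 12 mm breadboard on the bench (its underside 12 mm above the bench, flat cover at 100 mm above the bench); black and silver lens flange sticks out 26 mm from the -x face, leads at the +x end. Origin: centre of the underside; z up
- head_c: a healthy head with a green lamp, same build: silver detector head, box 140 (its x) x 100 (its y) x 88 mm high, bolted to a 12 mm breadboard on the bench (its underside 12 mm above the bench, flat cover at 100 mm above the bench); black and silver lens flange sticks out 26 mm from the -x face, leads at the +x end. Origin: centre of the underside; z up
- port_a (a point): centre of the mouth of the reset hole in the cover of head_a, at the cover's top face, at (-30, 0, 88) mm in the head's frame. Round hole 12 mm across, straight down; the red button, 10 mm across, lies in it with its top 14 mm below the mouth. Axes as the head's
- button_a (a joint): how far head_a's button is pressed: 0 up, 0.006 m all the way down. The spring takes about 1.8 N to start and 5.4 N at the bottom; it comes up again when released
- shutter_a (a joint): head_a's shutter: 0 shut, 0.026 m fully open (at its stop), moving to the head's +y. It may start up to 0.003 open. It slides with about 1.5 N of friction and stays where it is left. Below 0.019 it still overlaps the hole
- tab_a (a point): middle of the black finger tab on head_a's shutter, 22 mm (head's x) x 10 mm (head's y, the way it slides) x 15 mm high, its top 18 mm and its middle 10.5 mm above the cover; when shut, straight above the reset hole. The shutter plate under it is 3 mm high, 28 x 26 mm; the two steel guide strips beside it are 4 mm high. Can be pinched from above across its 10 mm or pushed along +y. Axes as the head's
- button_b (a joint): button of head_b (0 to 0.006 m), to be left up
- shutter_b (a joint): shutter of head_b (0 to 0.026 m), to be left shut
- button_c (a joint): button of head_c (0 to 0.006 m), to be left up
- shutter_c (a joint): shutter of head_c (0 to 0.026 m), to be left shut
- pin: the reset pin, 125 mm long, 30 to 55 g, standing upright in the tool stand: a steel shaft 5 mm across and 60 mm long below a round yellow handle 14 mm across and 65 mm long with two black rings. Origin: the tip of the shaft (lower end); z towards the handle
- pin_grip (a point): middle of the pin's yellow handle, 92.5 mm from the tip along the pin; at the start 98.5 mm above the bench
- pin_tip (a point): the tip of the pin's shaft
- stand: grey tool stand, a fixed block 150 (its x) x 44 x 66 mm high with 7 mm holes. Origin: centre of the underside. The pin stands in the hole at +50 mm along its x, its shaft 60 mm deep in the block and its handle resting on top; the two drivers stand at -20 and -55 mm
- driver_blue: small driver with a blue handle 13 mm across, 50 mm long, in the stand; leave it
- driver_black: small driver with a black handle with red rings, 45 mm long, in the stand; leave it
- bottle: white plastic bottle 68 mm across, 150 mm high; leave it
- jar: amber jar 64 mm across, 80 mm high; leave it
- beaker: glass beaker 68 mm across, 85 mm high; leave it
- lens_cap: black lens cap, disc 64 mm across and 12 mm high, lying on the bench; leave it

How it is judged:
By the outcome, as a careful person would: the job done as asked, in the order asked, and still so for the second after the job is handed in, while the arm keeps its last pose, push and grip.
It also fails if it takes over 54 s, if anything falls off the work surface, if the arm or the gripper's body presses on something with over 40 N, if the wrist force passes 120 N, or if a joint passes its speed limit or range.

## Working session

There is one attempt and no reset: what is moved stays moved. The work goes in short steps, Python scripts to look and compute and a tool call to move; the robot and the scene stay as the last step left them, time stands still between calls to the robot, and variables do not carry over. Pictures are saved under pics/ and viewed, at most 10 in all, crops included, and the job is handed in when it is done.

Besides the shell and the picture viewer there is one more tool, called after "Emit:" as name([rows], argument=value, ...), one row to a line, values as JSON. send_rows: Moves the arm, as the interface text tells. Its arguments: {"type":"object","properties":{"rows":{"type":"array"},"force":{"type":"number"}},"required":["rows"]}

```bash
mkdir -p pics; cat > h.py <<'E'
from station import *
import numpy as np, cv2
def snap(n):
    c=camera(n); np.savez(f'{n}.npz',**c); return c
def world(c,u,v,z=None):
    K=c['camera_matrix'];R=cv2.Rodrigues(c['rvec'])[0];t=np.ravel(c['tvec'])
    d=np.linalg.inv(K)@[u,v,1.]; o=-R.T@t
    if z is None: s=c['z_map'][int(round(v)),int(round(u))]
    else: s=(z-o[2])/(R.T@d)[2]
    return o+R.T@d*s
E
python3 - <<'E'
from h import *
a=snap('scene');b=snap('top')
for n,c in(('scene',a),('top',b)): cv2.imwrite(f'pics/{n}0.png',c['frame'][:,:,::-1]); R=cv2.Rodrigues(c['rvec'])[0];print(n,-R.T@np.ravel(c['tvec']),c['camera_matrix'][0,0],R)
o=get_obs();print(o)
E
```

```text
scene [ 0.98919074 -0.42145515  1.11614385] 469.13850047554763 [[ 0.73122398  0.68209521 -0.00759088]
 [ 0.56777222 -0.61475923 -0.54745393]
 [-0.37808226  0.39600155 -0.8368014 ]]
top [0.19753996 0.08860789 1.75698568] 514.7579073048972 [[-0.01233925 -0.99992253  0.00163659]
 [-0.98147637  0.01179865 -0.1912196 ]
 [ 0.19118547 -0.00396578 -0.98154592]]
{'time_s': 0.1, 'qpos': array([ 1.25139477e+00,  3.00437763e-01,  1.52151306e+00, -1.01704856e-05,
        1.32071204e+00, -6.66283326e-02]), 'joint_vel': array([-1.49874716e-04,  2.27130218e-04, -1.08776877e-03, -3.57141686e-04,
       -2.21755653e-05, -5.62971728e-04]), 'tau': array([ 1.03213697e-03, -5.32659960e+01, -3.53285587e+01,  7.08943186e-02,
        2.35424400e-02, -5.58960767e-05]), 'ee_pos': array([0.1374953 , 0.53229118, 0.20493339]), 'eef_rot': array([-3.14052416e+00, -6.14240670e-05,  2.88882192e+00]), 'force': array([-0.28555062, -0.07135381,  0.13162806]), 'moment': array([-0.02795368, -0.02657893,  0.0179183 ]), 'grip_force': 0.0, 'grip_width': 0.09378589994003461}
```

View pics/scene0.png

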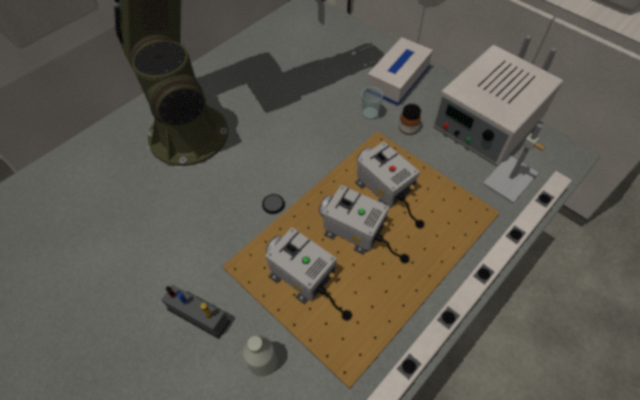

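View pics/top0.png

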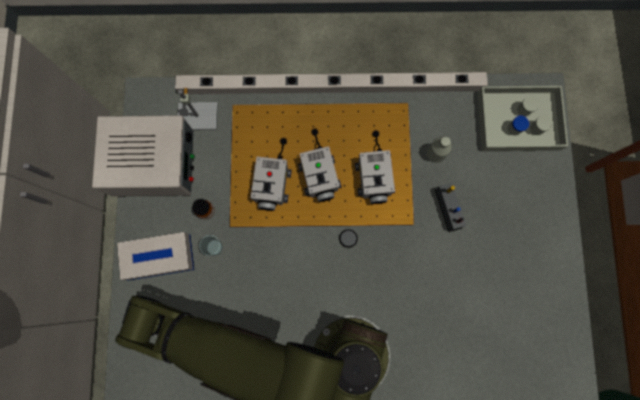

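The red lamp is at scene (393,169) and top (269,174). The yellow pin is at scene (207,309) and top (452,188). I'll enlarge both places in both views.

```bash
python3 - <<'E'
from h import *
a=dict(np.load('scene.npz'));b=dict(np.load('top.npz'))
def cr(c,u,v,w=50,h=37): return cv2.resize(c['frame'][v:v+h,u:u+w,::-1],(400,296),interpolation=cv2.INTER_CUBIC)
f=np.vstack([np.hstack([cr(a,352,140,75,55),cr(b,244,150)]),np.hstack([cr(a,185,290),cr(b,425,180)])])
f=np.clip(f*1.6,0,255).astype('uint8')
cv2.imwrite('pics/crop.png',f)
E
```

```text
(no output)
```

View pics/crop.png

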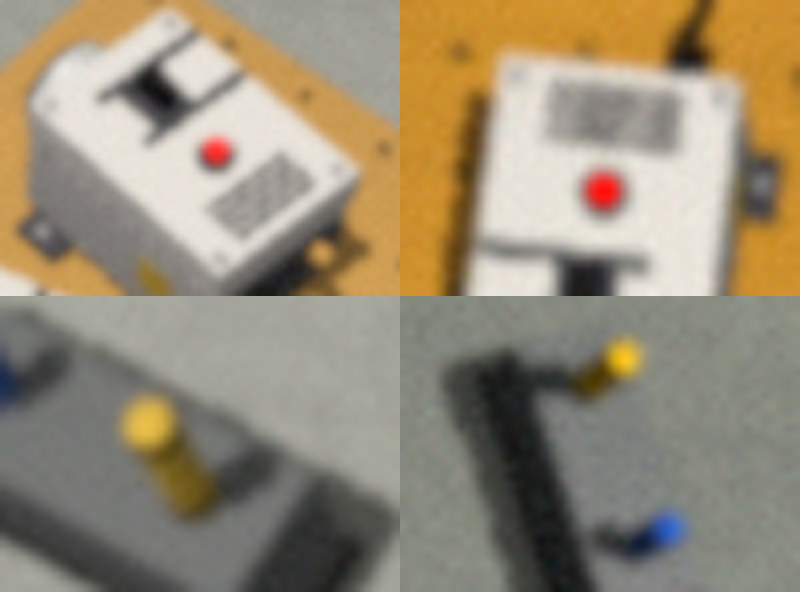

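```bash
cat >> h.py <<'E'
def tri(a,b,p,q):
    P=[c['camera_matrix']@np.c_[cv2.Rodrigues(c['rvec'])[0],np.ravel(c['tvec'])] for c in(a,b)]
    X=cv2.triangulatePoints(P[0],P[1],np.array(p,float),np.array(q,float)).ravel(); return X[:3]/X[3]
def cloud(c):
    K=c['camera_matrix'];R=cv2.Rodrigues(c['rvec'])[0];t=np.ravel(c['tvec'])
    v,u=np.mgrid[:400,:640]; z=c['z_map']
    p=np.stack([(u-K[0,2])/K[0,0]*z,(v-K[1,2])/K[1,1]*z,z],-1)
    return (p-t)@R
def cen(c,box,f):
    u,v,w,h=box; m=f(c['frame'][v:v+h,u:u+w].astype(float)); V,U=np.nonzero(m>0); W=m[V,U]
    return np.array([u+(U*W).sum()/W.sum(), v+(V*W).sum()/W.sum()])
E
python3 - <<'E'
from h import *
a=dict(np.load('scene.npz'));b=dict(np.load('top.npz'))
red=lambda f:np.clip(f[...,0]-np.maximum(f[...,1],f[...,2])-60,0,None)
p=cen(a,(385,160,16,16),red);q=cen(b,(260,165,18,18),red);print(p,q,'lamp',tri(a,b,p,q))
p=[203.3,305.05];q=[452.6,187.2]
print('pin top',tri(a,b,p,q), world(a,*p,z=.131),world(b,*q,z=.131))
print('pin bottom z66', world(a,185+192/8-.4,290+(505-296)/8-.4,z=.066))
for n,c,bx in(('s',a,(345,130,85,75)),('t',b,(240,145,55,70))):
    X=cloud(c)[bx[1]:bx[1]+bx[3],bx[0]:bx[0]+bx[2]].reshape(-1,3)
    m=(abs(X[:,2]-.1)<.006); Y=X[m]; r=cv2.minAreaRect((Y[:,:2]*1000).astype('float32')); print(n,m.sum(),r,np.median(Y[:,2]))
for n,c,bx in(('s',a,(155,280,85,60)),('t',b,(425,178,45,60))):
    X=cloud(c)[bx[1]:bx[1]+bx[3],bx[0]:bx[0]+bx[2]].reshape(-1,3)
    m=(abs(X[:,2]-.066)<.006); Y=X[m]; r=cv2.minAreaRect((Y[:,:2]*1000).astype('float32')); print(n,m.sum(),r,np.median(Y[:,2]))
    Y=X[(X[:,2]>.123)&(X[:,2]<.14)]; print(len(Y),Y.mean(0), Y)if len(Y)<40 else print(len(Y))
# big crop of head in top and scene
def cr(c,u,v,w=50,h=75): return cv2.resize(c['frame'][v:v+h,u:u+w,::-1],(400,600),interpolation=cv2.INTER_CUBIC)
f=np.hstack([cr(b,244,145),cr(a,365,135,40,60)]);cv2.imwrite('pics/crop2.png',np.clip(f*1.6,0,255).astype('uint8'))
E
```

```text
[392.11001642 167.58949097] [268.97021277 173.35744681] lamp [0.59187237 0.26226603 0.10073659]
pin top [ 0.53278976 -0.33515341  0.12555729] [ 0.5354921  -0.33533657  0.131     ] [ 0.53153579 -0.33400848  0.131     ]
pin bottom z66 [ 0.53477143 -0.33765164  0.066     ]
s 1855 ((575.1152954101562, 202.72409057617188), (232.19644165039062, 148.8837127685547), 88.37831115722656) 0.10007257854229444
t 1060 ((576.4104614257812, 264.8813781738281), (100.71573638916016, 142.38795471191406), 83.1395263671875) 0.09930754197393028
s 965 ((486.9433898925781, -348.1018981933594), (153.1001739501953, 45.0992431640625), 15.077719688415527) 0.06568381480466481
37 [ 0.53701687 -0.33558501  0.12994415] [[ 0.52894201 -0.33415463  0.1293959 ]
 [ 0.53101654 -0.33274038  0.13037409]
 [ 0.53346403 -0.33140349  0.13216459]
 [ 0.53584604 -0.3300601   0.13382606]
 [ 0.53088403 -0.33743585  0.13314395]
 [ 0.53033569 -0.33553655  0.12849446]
 [ 0.53396239 -0.33441849  0.13283041]
 [ 0.53528061 -0.33286591  0.13219316]
 [ 0.53488629 -0.33096995  0.12782593]
 [ 0.53762012 -0.32969352  0.13025707]
 [ 0.53312582 
[... 1173 characters left out ...]
 0.532929   -0.33253606  0.12943478] [[ 0.53964062 -0.33024025  0.12724445]
 [ 0.53845095 -0.3320592   0.13272752]
 [ 0.53949714 -0.33663647  0.12755799]
 [ 0.53670116 -0.33049671  0.12547822]
 [ 0.53498974 -0.331655    0.13352478]
 [ 0.5357079  -0.33583026  0.12988317]
 [ 0.53599812 -0.33947896  0.12830004]
 [ 0.53287557 -0.32637034  0.1281826 ]
 [ 0.53147471 -0.33117628  0.13461137]
 [ 0.53166832 -0.33469249  0.13348279]
 [ 0.53259601 -0.33915045  0.12878668]
 [ 0.53050404 -0.32733423  0.12362938]
 [ 0.52922886 -0.32902013  0.12969462]
 [ 0.52914841 -0.33219771  0.1298991 ]
 [ 0.52785639 -0.33382503  0.13604912]
 [ 0.52674185 -0.32984961  0.12569501]
 [ 0.5267132  -0.33309986  0.12564438]]
```

View pics/crop2.png

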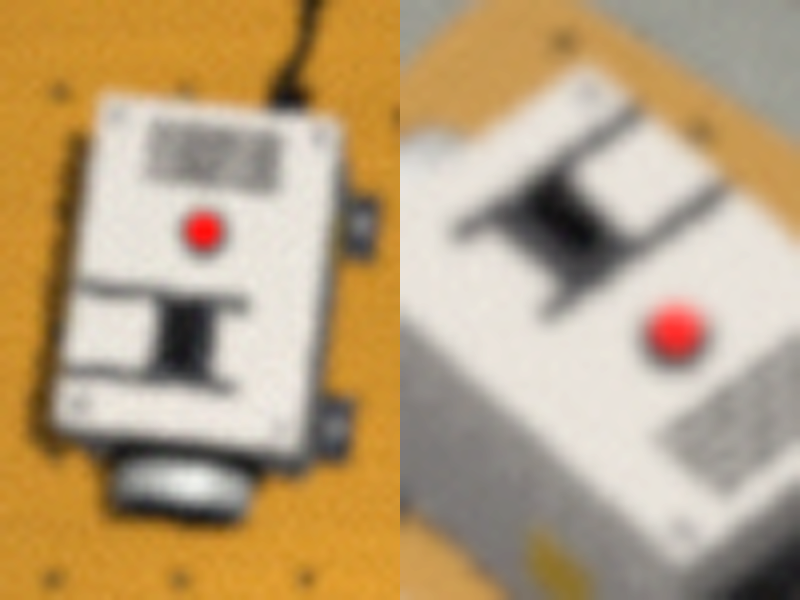

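The top crop shows the lamp at (203,232), the tab at (183,335) and the open rail bay to its left, which is head +y. In the scene crop the tab is at (565,215).

```bash
cat >> h.py <<'E'
def shift(target,yaw=None):
    from scipy.spatial.transform import Rotation as Ro
    o=get_obs(); R=Ro.from_euler('xyz',o['eef_rot']).as_matrix()
    print('t',round(o['time_s'],2),'pos',o['ee_pos'].round(4),'yaw',np.degrees(o['eef_rot'][2]).round(2),'F',o['force'].round(1),'w',round(o['grip_width'],4),'gf',o['grip_force'])
    if yaw is not None: print('roll deg',-(yaw-np.degrees(o['eef_rot'][2])))
    if target is not None:
        Rd=R if yaw is None else Ro.from_euler('xyz',[np.pi,0,np.radians(yaw)]).as_matrix()
        print('tool shift mm',(Rd.T@(np.array(target)-o['ee_pos'])*1000).round(1))
E
python3 - <<'E'
from h import *
a=dict(np.load('scene.npz'));b=dict(np.load('top.npz'))
p=[381.05,156.05];q=[266.5,186.5]
print('tab',tri(a,b,p,q),world(a,*p,z=.116),world(b,*q,z=.116))
X=cloud(a)[130:205,345:430].reshape(-1,3);X=X[(abs(X[:,2]-.1)<.006)&(X[:,1]>.205)];print(cv2.minAreaRect((X[:,:2]*1000).astype('float32')))
shift([.546,.268,.2],173.1)
X=cloud(b);
for n,bb in(('instr',(95,115,95,80)),('bottle',(430,130,25,30)),('clamp',(178,88,40,40))):
    u,v,w,h=bb;Y=X[v:v+h,u:u+w].reshape(-1,3);print(n,Y[:,2].max(),Y.mean(0))
E
```

```text
tab [0.54665854 0.26957116 0.10548851] [0.55146982 0.26270796 0.116     ] [0.54421788 0.26818412 0.116     ]
((577.0572509765625, 263.2223205566406), (105.10910034179688, 143.5498809814453), 82.81192779541016)
t 0.1 pos [0.1375 0.5323 0.2049] yaw 165.52 F [-0.3 -0.1  0.1] w 0.0938 gf 0.0
roll deg -7.582696338498096
tool shift mm [-437.3 -213.3    4.9]
instr 1.7569856837117137 [0.64988563 0.67002447 0.14252966]
bottle 1.7569856837117137 [ 0.69619249 -0.32539573  0.05991962]
clamp 1.7569856837117137 [0.84400538 0.51884473 0.0472714 ]
```

Emit:
send_rows([
  {"roll":-4,"jaw":0.15},
  {"roll":-3.6,"jaw":0.15},
  {"dx":-30,"dy":-15,"jaw":0.15},
  {"dx":-36,"dy":-18,"jaw":0.15},
  {"dx":-36,"dy":-18,"jaw":0.15},
  {"dx":-36,"dy":-18,"jaw":0.15},
  {"dx":-36,"dy":-18,"jaw":0.15},
  {"dx":-36,"dy":-18,"jaw":0.15},
  {"dx":-36,"dy":-18,"jaw":0.15},
  {"dx":-36,"dy":-18,"jaw":0.15},
  {"dx":-36,"dy":-18,"jaw":0.15},
  {"dx":-36,"dy":-18,"jaw":0.15},
])

```text
invalid input at $.rows[0]: expected keys dx, dy, dz, roll, jaw
```

Emit:
send_rows([
  {"dx":-36,"dy":-18,"jaw":0.15},
  {"dx":-20,"dy":-10,"jaw":0.15},
  {"jaw":0.15},
  {"jaw":0.15},
])

```text
invalid input at $.rows[0]: expected keys dx, dy, dz, roll, jaw
```

```bash
python3 - <<'E'
from h import *
shift([.5465,.268,.15],173.1)
E
```

```text
t 0.1 pos [0.1375 0.5323 0.2049] yaw 165.52 F [-0.3 -0.1  0.1] w 0.0938 gf 0.0
roll deg -7.582696338498096
tool shift mm [-437.8 -213.2   54.9]
```

All keys are needed in every row.

Emit:
send_rows([
  {"dx":0,"dy":0,"dz":0,"roll":-4,"jaw":0.15},
  {"dx":0,"dy":0,"dz":0,"roll":-3.6,"jaw":0.15},
  {"dx":-30,"dy":-15,"dz":0,"roll":0,"jaw":0.15},
  {"dx":-36,"dy":-18,"dz":0,"roll":0,"jaw":0.15},
  {"dx":-36,"dy":-18,"dz":0,"roll":0,"jaw":0.15},
  {"dx":-36,"dy":-18,"dz":0,"roll":0,"jaw":0.15},
  {"dx":-36,"dy":-18,"dz":0,"roll":0,"jaw":0.15},
  {"dx":-36,"dy":-18,"dz":0,"roll":0,"jaw":0.15},
  {"dx":-36,"dy":-18,"dz":0,"roll":0,"jaw":0.15},
  {"dx":-36,"dy":-18,"dz":0,"roll":0,"jaw":0.15},
  {"dx":-36,"dy":-18,"dz":0,"roll":0,"jaw":0.15},
  {"dx":-36,"dy":-18,"dz":0,"roll":0,"jaw":0.15},
])

```text
time_s: 1.1
ee_pos: [0.4691, 0.3128, 0.2053]
eef_rot: [-3.141, -0.0, 3.021]
force: [0.4, 0.8, -0.6]
grip_width: 0.0401
grip_force: 0.0
```

Emit:
send_rows([
  {"dx":-36,"dy":-18,"dz":0,"roll":0,"jaw":0.15},
  {"dx":-36,"dy":-17,"dz":0,"roll":0,"jaw":0.15},
  {"dx":-12,"dy":0,"dz":0,"roll":0,"jaw":0.15},
  {"dx":0,"dy":0,"dz":0,"roll":0,"jaw":0.15},
  {"dx":0,"dy":0,"dz":0,"roll":0,"jaw":0.15},
])

```text
time_s: 1.52
ee_pos: [0.5468, 0.2694, 0.2047]
eef_rot: [-3.141, -0.001, 3.021]
force: [-0.2, 0.1, 0.7]
grip_width: 0.0399
grip_force: 0.0
```

```bash
python3 - <<'E'
from h import *
shift([.5465,.268,.15],173.1)
E
```

```text
t 1.52 pos [0.5468 0.2694 0.2047] yaw 173.07 F [-0.2  0.1  0.7] w 0.0399 gf 0.0
roll deg -0.03160280040438579
tool shift mm [ 0.1 -1.4 54.7]
```

Emit:
send_rows([
  {"dx":0,"dy":-1.4,"dz":30,"roll":0,"jaw":0.15},
  {"dx":0,"dy":0,"dz":27,"roll":0,"jaw":0.15},
  {"dx":0,"dy":0,"dz":13,"roll":0,"jaw":0.15},
  {"dx":0,"dy":0,"dz":0,"roll":0,"jaw":0.15},
])

```text
time_s: 1.85
ee_pos: [0.5443, 0.2686, 0.1324]
eef_rot: [-3.139, -0.005, 3.023]
force: [-0.4, -0.2, 0.6]
grip_width: 0.0398
grip_force: 0.0
```

```bash
python3 - <<'E'
from h import *
a=snap('scene')
f=cv2.resize(a['frame'][105:195,325:445,::-1],(800,600),interpolation=cv2.INTER_CUBIC);cv2.imwrite('pics/s2.png',np.clip(f*1.6,0,255).astype('uint8'))
shift([.5465,.268,.108],173.1)
E
```

```text
t 1.9 pos [0.5453 0.2689 0.1347] yaw 173.2 F [ 0.2 -0.5  0.1] w 0.04 gf 0.0
roll deg 0.10294061729615578
tool shift mm [-1.3 -0.7 26.7]
```

View pics/s2.png

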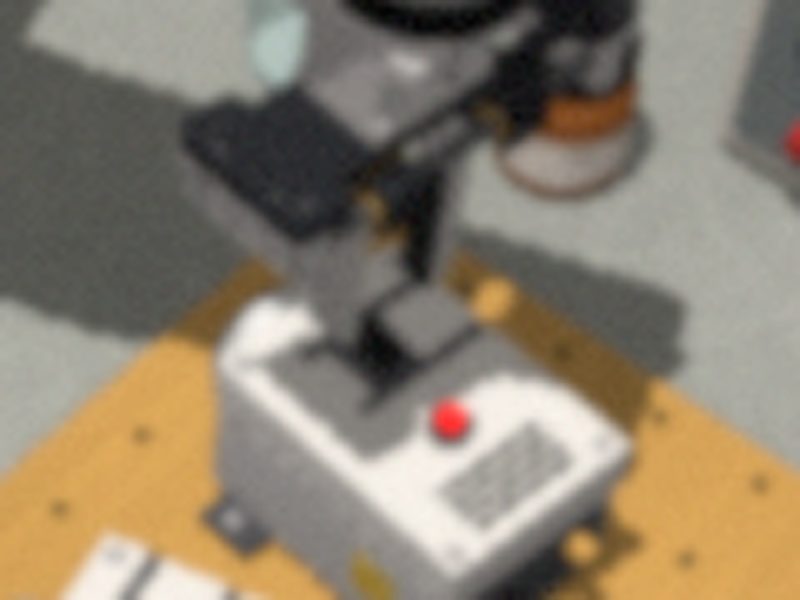

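The fingers straddle the tab, with tips near (350,335) and (430,275) and the tab at about (385,355). I'll descend and pinch.

Emit:
send_rows([
  {"dx":0,"dy":0,"dz":10,"roll":0,"jaw":0.15},
  {"dx":0,"dy":0,"dz":10,"roll":0,"jaw":0.15},
  {"dx":0,"dy":0,"dz":6,"roll":0,"jaw":0.15},
  {"dx":0,"dy":0,"dz":0,"roll":0,"jaw":0.15},
  {"dx":0,"dy":0,"dz":0,"roll":0,"jaw":0.15},
], force=6)

```text
time_s: 2.32
ee_pos: [0.5467, 0.2681, 0.1093]
eef_rot: [-3.141, -0.0, 3.021]
force: [-0.5, 0.3, -0.4]
grip_width: 0.0401
grip_force: 0.0
```

Emit:
send_rows([
  {"dx":0,"dy":0,"dz":0,"roll":0,"jaw":0.5},
  {"dx":0,"dy":0,"dz":0,"roll":0,"jaw":0.8},
  {"dx":0,"dy":0,"dz":0,"roll":0,"jaw":0.95},
  {"dx":0,"dy":0,"dz":0,"roll":0,"jaw":0.95},
  {"dx":0,"dy":0,"dz":0,"roll":0,"jaw":0.95},
  {"dx":0,"dy":0,"dz":0,"roll":0,"jaw":0.95},
], force=6)

```text
time_s: 2.82
ee_pos: [0.5469, 0.2682, 0.1096]
eef_rot: [3.141, 0.0, 3.021]
force: [-0.5, 0.1, 0.8]
grip_width: 0.01
grip_force: 6.0
```

Emit:
send_rows([
  {"dx":0,"dy":3,"dz":0,"roll":0,"jaw":0.95},
  {"dx":0,"dy":4,"dz":0,"roll":0,"jaw":0.95},
  {"dx":0,"dy":4,"dz":0,"roll":0,"jaw":0.95},
  {"dx":0,"dy":4,"dz":0,"roll":0,"jaw":0.95},
  {"dx":0,"dy":4,"dz":0,"roll":0,"jaw":0.95},
  {"dx":0,"dy":3,"dz":0,"roll":0,"jaw":0.95},
  {"dx":0,"dy":1,"dz":0,"roll":0,"jaw":0.95},
  {"dx":0,"dy":0,"dz":0,"roll":0,"jaw":0.95},
  {"dx":0,"dy":0,"dz":0,"roll":0,"jaw":0.95},
], force=10)

```text
time_s: 3.57
ee_pos: [0.5498, 0.2913, 0.1096]
eef_rot: [3.141, 0.001, 3.022]
force: [2.8, 1.3, 2.4]
grip_width: 0.0097
grip_force: 10.0
```

Emit:
send_rows([
  {"dx":0,"dy":1,"dz":0,"roll":0,"jaw":0.95},
  {"dx":0,"dy":1,"dz":0,"roll":0,"jaw":0.95},
  {"dx":0,"dy":0,"dz":0,"roll":0,"jaw":0.95},
  {"dx":0,"dy":0,"dz":0,"roll":0,"jaw":0.95},
], force=10)

```text
time_s: 3.9
ee_pos: [0.5499, 0.2926, 0.1096]
eef_rot: [-3.141, 0.0, 3.021]
force: [1.4, -3.1, 4.9]
grip_width: 0.01
grip_force: 10.0
```

Emit:
send_rows([
  {"dx":0,"dy":1,"dz":0,"roll":0,"jaw":0.95},
  {"dx":0,"dy":0,"dz":0,"roll":0,"jaw":0.95},
  {"dx":0,"dy":0,"dz":0,"roll":0,"jaw":0.95},
], force=14)

```text
time_s: 4.15
ee_pos: [0.55, 0.2928, 0.1096]
eef_rot: [-3.14, -0.0, 3.021]
force: [-0.7, -8.5, 7.8]
grip_width: 0.01
grip_force: 14.0
```

Emit:
send_rows([
  {"dx":0,"dy":1,"dz":0,"roll":0,"jaw":0.95},
  {"dx":0,"dy":0,"dz":0,"roll":0,"jaw":0.95},
  {"dx":0,"dy":0,"dz":0,"roll":0,"jaw":0.95},
], force=14)

```text
time_s: 4.4
ee_pos: [0.55, 0.2929, 0.1096]
eef_rot: [-3.138, -0.001, 3.021]
force: [-1.9, -14.8, 8.8]
grip_width: 0.0098
grip_force: 14.0
```

The shutter is at its stop, with force rising to 14.8 N and no further travel. I'll relax the push, open the jaws and lift.

Emit:
send_rows([
  {"dx":0,"dy":-1.5,"dz":0,"roll":0,"jaw":0.95},
  {"dx":0,"dy":0,"dz":0,"roll":0,"jaw":0.4},
  {"dx":0,"dy":0,"dz":0,"roll":0,"jaw":0.2},
  {"dx":0,"dy":0,"dz":0,"roll":0,"jaw":0.2},
  {"dx":0,"dy":0,"dz":-8,"roll":0,"jaw":0.2},
  {"dx":0,"dy":0,"dz":-20,"roll":0,"jaw":0.2},
  {"dx":0,"dy":0,"dz":-35,"roll":0,"jaw":0.2},
  {"dx":0,"dy":0,"dz":-35,"roll":0,"jaw":0.0},
  {"dx":0,"dy":0,"dz":-5,"roll":0,"jaw":0.0},
  {"dx":0,"dy":0,"dz":0,"roll":0,"jaw":0.0},
])

```text
time_s: 5.23
ee_pos: [0.5505, 0.294, 0.2154]
eef_rot: [3.139, 0.004, 3.022]
force: [0.4, 0.1, -0.4]
grip_width: 0.0468
grip_force: 0.0
```

```bash
python3 - <<'E'
from h import *
shift([.5335,-.3346,.2],173.1)
E
```

```text
t 5.23 pos [0.5505 0.294  0.2154] yaw 173.13 F [ 0.4  0.1 -0.4] w 0.0468 gf 0.0
roll deg 0.028877241734079462
tool shift mm [ -58.6 -626.1   15.4]
```

Emit:
send_rows([
  {"dx":-4,"dy":-20,"dz":0,"roll":0,"jaw":0.0},
  {"dx":-4,"dy":-40,"dz":0,"roll":0,"jaw":0.0},
  {"dx":-4,"dy":-40,"dz":0,"roll":0,"jaw":0.0},
  {"dx":-4,"dy":-40,"dz":0,"roll":0,"jaw":0.0},
  {"dx":-4,"dy":-40,"dz":0,"roll":0,"jaw":0.0},
  {"dx":-4,"dy":-40,"dz":0,"roll":0,"jaw":0.0},
  {"dx":-4,"dy":-40,"dz":0,"roll":0,"jaw":0.0},
  {"dx":-4,"dy":-40,"dz":0,"roll":0,"jaw":0.0},
  {"dx":-4,"dy":-40,"dz":0,"roll":0,"jaw":0.0},
  {"dx":-4,"dy":-40,"dz":0,"roll":0,"jaw":0.0},
  {"dx":-4,"dy":-40,"dz":0,"roll":0,"jaw":0.0},
  {"dx":-4,"dy":-40,"dz":0,"roll":0,"jaw":0.0},
])

```text
time_s: 6.23
ee_pos: [0.5415, -0.1706, 0.211]
eef_rot: [3.141, -0.002, 3.022]
force: [0.3, 0.6, -0.4]
grip_width: 0.047
grip_force: 0.0
```

Emit:
send_rows([
  {"dx":-4,"dy":-40,"dz":0,"roll":0,"jaw":0.0},
  {"dx":-4,"dy":-40,"dz":0,"roll":0,"jaw":0.0},
  {"dx":-2,"dy":-40,"dz":0,"roll":0,"jaw":0.0},
  {"dx":0,"dy":-40,"dz":0,"roll":0,"jaw":0.0},
  {"dx":0,"dy":-6,"dz":0,"roll":0,"jaw":0.0},
  {"dx":0,"dy":0,"dz":0,"roll":0,"jaw":0.0},
  {"dx":0,"dy":0,"dz":0,"roll":0,"jaw":0.0},
])

```text
time_s: 6.82
ee_pos: [0.5322, -0.3344, 0.2111]
eef_rot: [3.14, -0.002, 3.021]
force: [0.9, 0.3, -1.1]
grip_width: 0.0472
grip_force: 0.0
```

```bash
python3 - <<'E'
from h import *
shift([.5335,-.3346,.083],173.1); print(get_obs()['qpos'])
E
```

```text
t 6.82 pos [ 0.5322 -0.3344  0.2111] yaw 173.09 F [ 0.9  0.3 -1.1] w 0.0472 gf 0.0
roll deg -0.008407926224805351
tool shift mm [-1.400e+00 -1.000e-01  1.281e+02]
[-6.19381235e-01  4.75141284e-01  1.26713136e+00  2.54516966e-04
  1.40147090e+00 -2.06964515e+00]
```

Emit:
send_rows([
  {"dx":-1.4,"dy":0,"dz":20,"roll":0,"jaw":0.0},
  {"dx":0,"dy":0,"dz":30,"roll":0,"jaw":0.0},
  {"dx":0,"dy":0,"dz":30,"roll":0,"jaw":0.0},
  {"dx":0,"dy":0,"dz":20,"roll":0,"jaw":0.0},
  {"dx":0,"dy":0,"dz":18,"roll":0,"jaw":0.0},
  {"dx":0,"dy":0,"dz":10,"roll":0,"jaw":0.0},
  {"dx":0,"dy":0,"dz":0,"roll":0,"jaw":0.0},
  {"dx":0,"dy":0,"dz":0,"roll":0,"jaw":0.0},
], force=3)

```text
time_s: 7.48
ee_pos: [0.5342, -0.3343, 0.0849]
eef_rot: [3.142, 0.0, 3.023]
force: [-0.0, 0.4, 0.3]
grip_width: 0.0469
grip_force: 0.0
```

Emit:
send_rows([
  {"dx":0,"dy":0,"dz":0,"roll":0,"jaw":0.3},
  {"dx":0,"dy":0,"dz":0,"roll":0,"jaw":0.6},
  {"dx":0,"dy":0,"dz":0,"roll":0,"jaw":0.9},
  {"dx":0,"dy":0,"dz":0,"roll":0,"jaw":0.9},
  {"dx":0,"dy":0,"dz":0,"roll":0,"jaw":0.9},
  {"dx":0,"dy":0,"dz":0,"roll":0,"jaw":0.9},
  {"dx":0,"dy":0,"dz":0,"roll":0,"jaw":0.9},
], force=3)

```text
time_s: 8.07
ee_pos: [0.5339, -0.3352, 0.0847]
eef_rot: [-3.141, 0.0, 3.021]
force: [-0.8, 1.1, 2.5]
grip_width: 0.0137
grip_force: 3.0
```

Emit:
send_rows([
  {"dx":0,"dy":0,"dz":0,"roll":0,"jaw":0.1},
  {"dx":0,"dy":0,"dz":0,"roll":0,"jaw":0.1},
  {"dx":0,"dy":0,"dz":0,"roll":0,"jaw":0.1},
  {"dx":0,"dy":0,"dz":0,"roll":7,"jaw":0.1},
  {"dx":0,"dy":0,"dz":0,"roll":7,"jaw":0.1},
  {"dx":0,"dy":0,"dz":0,"roll":7,"jaw":0.1},
  {"dx":0,"dy":0,"dz":0,"roll":7,"jaw":0.1},
  {"dx":0,"dy":0,"dz":0,"roll":7,"jaw":0.1},
  {"dx":0,"dy":0,"dz":0,"roll":7,"jaw":0.1},
  {"dx":0,"dy":0,"dz":0,"roll":7,"jaw":0.1},
  {"dx":0,"dy":0,"dz":0,"roll":7,"jaw":0.1},
  {"dx":0,"dy":0,"dz":0,"roll":7,"jaw":0.1},
])

```text
time_s: 9.07
ee_pos: [0.5338, -0.3351, 0.0843]
eef_rot: [-3.141, -0.0, 1.916]
force: [0.5, 0.7, -0.1]
grip_width: 0.0422
grip_force: 0.0
```

Emit:
send_rows([
  {"dx":0,"dy":0,"dz":0,"roll":7,"jaw":0.1},
  {"dx":0,"dy":0,"dz":0,"roll":7,"jaw":0.1},
  {"dx":0,"dy":0,"dz":0,"roll":7,"jaw":0.1},
  {"dx":0,"dy":0,"dz":0,"roll":6,"jaw":0.1},
  {"dx":0,"dy":0,"dz":0,"roll":0,"jaw":0.1},
  {"dx":0,"dy":0,"dz":0,"roll":0,"jaw":0.1},
  {"dx":0,"dy":0,"dz":0,"roll":0,"jaw":0.1},
])

```text
time_s: 9.65
ee_pos: [0.5338, -0.3352, 0.0844]
eef_rot: [-3.142, 0.0, 1.454]
force: [-0.7, 0.5, -0.3]
grip_width: 0.0422
grip_force: 0.0
```

```bash
python3 - <<'E'
from h import *
shift([.534,-.3353,.085],83.1)
E
```

```text
t 9.65 pos [ 0.5338 -0.3352  0.0844] yaw 83.32 F [-0.7  0.5 -0.3] w 0.0422 gf 0.0
roll deg 0.2229286798923482
tool shift mm [-0.1  0.2 -0.6]
```

Centred in y. Now the final grip, closing along world x.

Emit:
send_rows([
  {"dx":0,"dy":0,"dz":0,"roll":0,"jaw":0.4},
  {"dx":0,"dy":0,"dz":0,"roll":0,"jaw":0.7},
  {"dx":0,"dy":0,"dz":0,"roll":0,"jaw":0.95},
  {"dx":0,"dy":0,"dz":0,"roll":0,"jaw":0.95},
  {"dx":0,"dy":0,"dz":0,"roll":0,"jaw":0.95},
  {"dx":0,"dy":0,"dz":0,"roll":0,"jaw":0.95},
  {"dx":0,"dy":0,"dz":0,"roll":0,"jaw":0.95},
], force=4)

```text
time_s: 10.23
ee_pos: [0.5338, -0.3351, 0.0844]
eef_rot: [-3.142, 0.0, 1.451]
force: [0.2, 0.1, 0.3]
grip_width: 0.0136
grip_force: 4.0
```

Emit:
send_rows([
  {"dx":0,"dy":0,"dz":0,"roll":0,"jaw":0.95},
  {"dx":0,"dy":0,"dz":0,"roll":0,"jaw":0.95},
  {"dx":0,"dy":0,"dz":0,"roll":0,"jaw":0.95},
], force=25)

```text
time_s: 10.48
ee_pos: [0.5338, -0.3351, 0.0844]
eef_rot: [-3.142, 0.0, 1.451]
force: [-0.7, -0.6, -0.8]
grip_width: 0.0135
grip_force: 25.0
```

```bash
python3 - <<'E'
from h import *
shift([.5468,.2671,.25],83.1)
E
```

```text
t 10.48 pos [ 0.5338 -0.3351  0.0844] yaw 83.12 F [-0.7 -0.6 -0.8] w 0.0135 gf 24.999999403953552
roll deg 0.02015389199088702
tool shift mm [ 599.4  -59.5 -165.6]
```

Emit:
send_rows([
  {"dx":0,"dy":0,"dz":-8,"roll":0,"jaw":0.95},
  {"dx":0,"dy":0,"dz":-18,"roll":0,"jaw":0.95},
  {"dx":0,"dy":0,"dz":-25,"roll":0,"jaw":0.95},
  {"dx":0,"dy":0,"dz":-30,"roll":0,"jaw":0.95},
  {"dx":0,"dy":0,"dz":-30,"roll":0,"jaw":0.95},
  {"dx":0,"dy":0,"dz":-30,"roll":0,"jaw":0.95},
  {"dx":0,"dy":0,"dz":-20,"roll":0,"jaw":0.95},
  {"dx":0,"dy":0,"dz":-5,"roll":0,"jaw":0.95},
  {"dx":0,"dy":0,"dz":0,"roll":0,"jaw":0.95},
])

```text
time_s: 11.23
ee_pos: [0.5341, -0.3353, 0.2519]
eef_rot: [3.139, 0.001, 1.451]
force: [0.3, -0.2, -1.8]
grip_width: 0.0136
grip_force: 25.0
```

Emit:
send_rows([
  {"dx":15,"dy":-3,"dz":0,"roll":0,"jaw":0.95},
  {"dx":30,"dy":-4,"dz":0,"roll":0,"jaw":0.95},
  {"dx":35,"dy":-4,"dz":0,"roll":0,"jaw":0.95},
  {"dx":35,"dy":-4,"dz":0,"roll":0,"jaw":0.95},
  {"dx":35,"dy":-4,"dz":0,"roll":0,"jaw":0.95},
  {"dx":35,"dy":-4,"dz":0,"roll":0,"jaw":0.95},
  {"dx":35,"dy":-4,"dz":0,"roll":0,"jaw":0.95},
  {"dx":35,"dy":-4,"dz":0,"roll":0,"jaw":0.95},
  {"dx":35,"dy":-4,"dz":0,"roll":0,"jaw":0.95},
  {"dx":35,"dy":-4,"dz":0,"roll":0,"jaw":0.95},
  {"dx":35,"dy":-4,"dz":0,"roll":0,"jaw":0.95},
  {"dx":35,"dy":-4,"dz":0,"roll":0,"jaw":0.95},
])

```text
time_s: 12.23
ee_pos: [0.5336, 0.0643, 0.2486]
eef_rot: [-3.139, 0.0, 1.451]
force: [0.5, -0.0, -0.7]
grip_width: 0.014
grip_force: 25.0
```

Emit:
send_rows([
  {"dx":35,"dy":-4,"dz":0,"roll":0,"jaw":0.95},
  {"dx":35,"dy":-4,"dz":0,"roll":0,"jaw":0.95},
  {"dx":35,"dy":-4,"dz":0,"roll":0,"jaw":0.95},
  {"dx":35,"dy":0,"dz":0,"roll":0,"jaw":0.95},
  {"dx":25,"dy":0,"dz":0,"roll":0,"jaw":0.95},
  {"dx":5,"dy":0,"dz":0,"roll":0,"jaw":0.95},
  {"dx":0,"dy":0,"dz":0,"roll":0,"jaw":0.95},
  {"dx":0,"dy":0,"dz":0,"roll":0,"jaw":0.95},
  {"dx":0,"dy":0,"dz":0,"roll":0,"jaw":0.95},
])

```text
time_s: 12.98
ee_pos: [0.5429, 0.2316, 0.2499]
eef_rot: [-3.141, 0.001, 1.45]
force: [0.1, 0.1, 0.3]
grip_width: 0.0132
grip_force: 25.0
```

```bash
python3 - <<'E'
from h import *
shift([.5468,.2671,.25],83.1)
E
```

```text
t 12.98 pos [0.5429 0.2316 0.2499] yaw 83.05 F [0.1 0.1 0.3] w 0.0132 gf 24.99984562397003
roll deg -0.049529593564017205
tool shift mm [35.7 -0.4 -0.1]
```

Emit:
send_rows([
  {"dx":20,"dy":0,"dz":0,"roll":0,"jaw":0.95},
  {"dx":15.7,"dy":-0.4,"dz":0,"roll":0,"jaw":0.95},
  {"dx":0,"dy":0,"dz":20,"roll":0,"jaw":0.95},
  {"dx":0,"dy":0,"dz":25,"roll":0,"jaw":0.95},
  {"dx":0,"dy":0,"dz":14,"roll":0,"jaw":0.95},
  {"dx":0,"dy":0,"dz":0,"roll":0,"jaw":0.95},
  {"dx":0,"dy":0,"dz":0,"roll":0,"jaw":0.95},
  {"dx":0,"dy":0,"dz":0,"roll":0,"jaw":0.95},
])

```text
time_s: 13.65
ee_pos: [0.5474, 0.2678, 0.1929]
eef_rot: [3.14, -0.001, 1.45]
force: [-0.3, 0.1, -0.2]
grip_width: 0.0134
grip_force: 25.0
```

```bash
python3 - <<'E'
from h import *
a=snap('scene')
f=cv2.resize(a['frame'][120:180,350:430,::-1],(800,600),interpolation=cv2.INTER_CUBIC);cv2.imwrite('pics/s3.png',np.clip(f*1.8,0,255).astype('uint8'))
shift([.5468,.2671,.18],83.1)
def proj(p): return cv2.projectPoints(np.array([p],float),a['rvec'],a['tvec'],a['camera_matrix'],None)[0].ravel()
for n,p in(('port',[.5468,.2671,.1]),('tip',[*get_obs()['ee_pos'][:2],get_obs()['ee_pos'][2]-.0784])):
    q=proj(p);print(n,q,(q+.5-[350,120])*10)
E
```

```text
t 13.7 pos [0.5475 0.268  0.193 ] yaw 83.08 F [ 0.3  1.1 -1. ] w 0.0136 gf 24.999901056289673
roll deg -0.022531143290663636
tool shift mm [-1.  -0.5 13. ]
port [380.19806269 157.87564955] [306.98062687 383.75649553]
tip [381.09429385 154.45370709] [315.94293849 349.53707093]
```

View pics/s3.png

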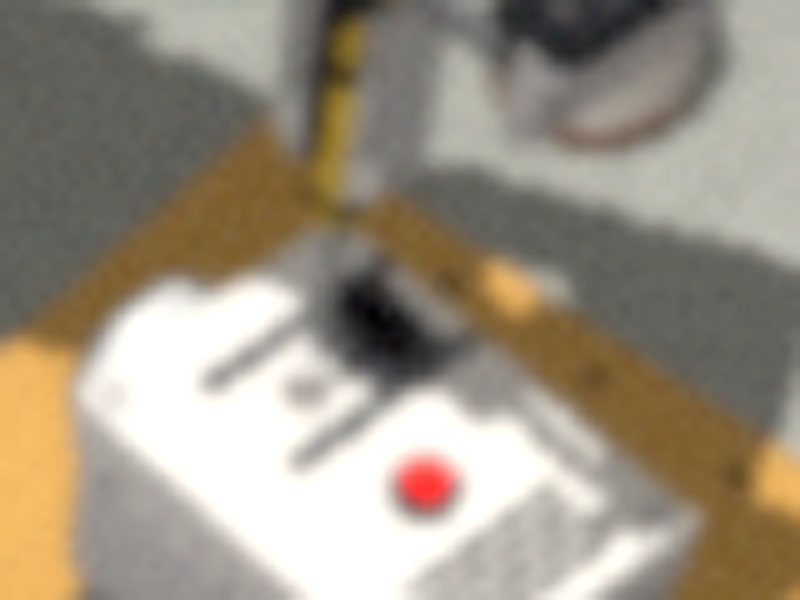

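```bash
python3 - <<'E'
from h import *
a=dict(np.load('scene.npz'));b=snap('top')
def proj(c,p): return cv2.projectPoints(np.array([p],float),c['rvec'],c['tvec'],c['camera_matrix'],None)[0].ravel()
e=get_obs()['ee_pos']
for h in(0,.03,.06,.08,.1):
    q=proj(a,[*e[:2],e[2]-.0784+h]);print(h,(q+.5-[350,120])*10)
print('hole by scene',world(a,350+30.3-.5,120+39-.5,z=.1))
q=proj(b,[.5468,.2671,.1]);print('port in top',q)
f=cv2.resize(a['frame'][130:165,365:400,::-1],(400,400),interpolation=cv2.INTER_CUBIC)
g=cv2.resize(b['frame'][165:205,245:285,::-1],(400,400),interpolation=cv2.INTER_CUBIC)
cv2.imwrite('pics/s4.png',np.clip(np.hstack([f,g])*1.3,0,255).astype('uint8'))
E
```

```text
0 [315.99165155 349.41140052]
0.03 [326.52854323 278.63203196]
0.06 [337.49622054 204.9589509 ]
0.08 [345.06055698 154.14710116]
0.1 [352.83684154 101.91153416]
hole by scene [0.54737952 0.26466853 0.1       ]
port in top [267.36040557 186.72743668]
```

View pics/s4.png

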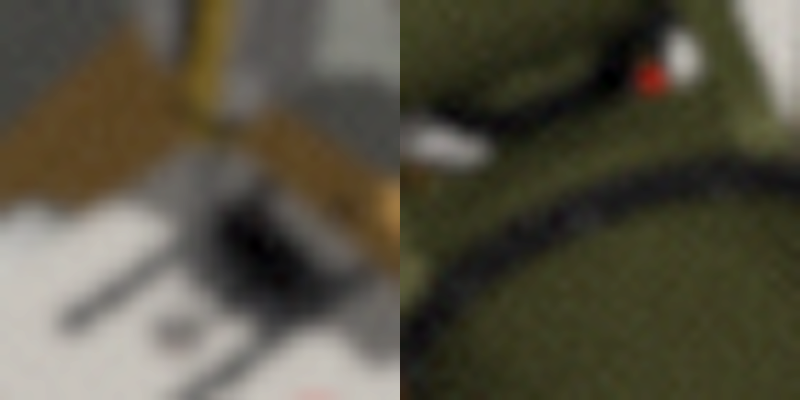

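The hole is visible at (303,390) in the scene crop, uncovered, within about 1 mm of my estimate after the same camera bias seen on the handle. I'll trim and descend slowly.

Emit:
send_rows([
  {"dx":-0.9,"dy":-0.5,"dz":6,"roll":0,"jaw":0.95},
  {"dx":0,"dy":0,"dz":5,"roll":0,"jaw":0.95},
  {"dx":0,"dy":0,"dz":0,"roll":0,"jaw":0.95},
  {"dx":0,"dy":0,"dz":0,"roll":0,"jaw":0.95},
  {"dx":0,"dy":0,"dz":0,"roll":0,"jaw":0.95},
])

```text
time_s: 14.17
ee_pos: [0.5462, 0.2675, 0.1805]
eef_rot: [-3.142, 0.0, 1.451]
force: [0.1, -0.1, -0.1]
grip_width: 0.0134
grip_force: 25.0
```

```bash
python3 - <<'E'
from h import *
shift([.5468,.2671,.18],83.1)
E
```

```text
t 14.17 pos [0.5462 0.2675 0.1805] yaw 83.12 F [ 0.1 -0.1 -0.1] w 0.0134 gf 24.9999538064003
roll deg 0.01962569456341612
tool shift mm [-0.4  0.6  0.5]
```

Emit:
send_rows([
  {"dx":-0.3,"dy":0.5,"dz":0,"roll":0,"jaw":0.95},
  {"dx":0,"dy":0,"dz":2,"roll":0,"jaw":0.95},
  {"dx":0,"dy":0,"dz":2,"roll":0,"jaw":0.95},
  {"dx":0,"dy":0,"dz":1,"roll":0,"jaw":0.95},
  {"dx":0,"dy":0,"dz":0,"roll":0,"jaw":0.95},
  {"dx":0,"dy":0,"dz":0,"roll":0,"jaw":0.95},
])

```text
time_s: 14.67
ee_pos: [0.5467, 0.2672, 0.1754]
eef_rot: [-3.141, 0.0, 1.451]
force: [0.2, 0.5, 0.1]
grip_width: 0.0133
grip_force: 25.0
```

Emit:
send_rows([
  {"dx":0,"dy":0,"dz":3,"roll":0,"jaw":0.95},
  {"dx":0,"dy":0,"dz":3,"roll":0,"jaw":0.95},
  {"dx":0,"dy":0,"dz":2,"roll":0,"jaw":0.95},
  {"dx":0,"dy":0,"dz":0,"roll":0,"jaw":0.95},
  {"dx":0,"dy":0,"dz":0,"roll":0,"jaw":0.95},
  {"dx":0,"dy":0,"dz":0,"roll":0,"jaw":0.95},
])

```text
time_s: 15.17
ee_pos: [0.5467, 0.2672, 0.1675]
eef_rot: [3.142, -0.0, 1.451]
force: [0.2, -0.8, -0.8]
grip_width: 0.0137
grip_force: 25.0
```

Emit:
send_rows([
  {"dx":0,"dy":0,"dz":2,"roll":0,"jaw":0.95},
  {"dx":0,"dy":0,"dz":1,"roll":0,"jaw":0.95},
  {"dx":0,"dy":0,"dz":0,"roll":0,"jaw":0.95},
  {"dx":0,"dy":0,"dz":0,"roll":0,"jaw":0.95},
  {"dx":0,"dy":0,"dz":0,"roll":0,"jaw":0.95},
])

```text
time_s: 15.58
ee_pos: [0.5467, 0.2672, 0.1645]
eef_rot: [3.142, -0.0, 1.451]
force: [-0.3, -0.5, -1.2]
grip_width: 0.0134
grip_force: 25.0
```

Emit:
send_rows([
  {"dx":0,"dy":0,"dz":1,"roll":0,"jaw":0.95},
  {"dx":0,"dy":0,"dz":1,"roll":0,"jaw":0.95},
  {"dx":0,"dy":0,"dz":1,"roll":0,"jaw":0.95},
  {"dx":0,"dy":0,"dz":0,"roll":0,"jaw":0.95},
  {"dx":0,"dy":0,"dz":0,"roll":0,"jaw":0.95},
  {"dx":0,"dy":0,"dz":0,"roll":0,"jaw":0.95},
])

```text
time_s: 16.08
ee_pos: [0.5468, 0.2672, 0.1616]
eef_rot: [3.141, -0.0, 1.451]
force: [-1.2, 0.0, 3.3]
grip_width: 0.0135
grip_force: 25.0
```

Emit:
send_rows([
  {"dx":0,"dy":0,"dz":1,"roll":0,"jaw":0.95},
  {"dx":0,"dy":0,"dz":1,"roll":0,"jaw":0.95},
  {"dx":0,"dy":0,"dz":0.8,"roll":0,"jaw":0.95},
  {"dx":0,"dy":0,"dz":0,"roll":0,"jaw":0.95},
  {"dx":0,"dy":0,"dz":0,"roll":0,"jaw":0.95},
  {"dx":0,"dy":0,"dz":0,"roll":0,"jaw":0.95},
])

```text
time_s: 16.58
ee_pos: [0.5468, 0.2672, 0.1588]
eef_rot: [3.141, -0.0, 1.451]
force: [-1.1, -0.3, 4.7]
grip_width: 0.0135
grip_force: 25.0
```

Emit:
send_rows([
  {"dx":0,"dy":0,"dz":0.6,"roll":0,"jaw":0.95},
  {"dx":0,"dy":0,"dz":0,"roll":0,"jaw":0.95},
  {"dx":0,"dy":0,"dz":0,"roll":0,"jaw":0.95},
  {"dx":0,"dy":0,"dz":0,"roll":0,"jaw":0.95},
])

```text
time_s: 16.92
ee_pos: [0.5468, 0.2672, 0.1582]
eef_rot: [3.141, -0.0, 1.451]
force: [-0.8, -0.2, 4.5]
grip_width: 0.0134
grip_force: 25.0
```

Emit:
send_rows([
  {"dx":0,"dy":0,"dz":0.5,"roll":0,"jaw":0.95},
  {"dx":0,"dy":0,"dz":0,"roll":0,"jaw":0.95},
  {"dx":0,"dy":0,"dz":0,"roll":0,"jaw":0.95},
  {"dx":0,"dy":0,"dz":0,"roll":0,"jaw":0.95},
])

```text
time_s: 17.25
ee_pos: [0.5469, 0.2673, 0.1581]
eef_rot: [3.141, -0.0, 1.451]
force: [-0.8, -0.6, 8.2]
grip_width: 0.0138
grip_force: 25.0
```

Emit:
send_rows([
  {"dx":0,"dy":0,"dz":0.5,"roll":0,"jaw":0.95},
  {"dx":0,"dy":0,"dz":0,"roll":0,"jaw":0.95},
  {"dx":0,"dy":0,"dz":0,"roll":0,"jaw":0.95},
  {"dx":0,"dy":0,"dz":0,"roll":0,"jaw":0.95},
])

```text
time_s: 17.58
ee_pos: [0.5469, 0.2673, 0.1579]
eef_rot: [3.141, -0.001, 1.451]
force: [-1.5, -0.1, 10.9]
grip_width: 0.0135
grip_force: 25.0
```

The button is at its bottom: travel stopped and the force is above 5.4 N. I'll ease off slightly and check with a final look.

Emit:
send_rows([
  {"dx":0,"dy":0,"dz":-0.4,"roll":0,"jaw":0.95},
  {"dx":0,"dy":0,"dz":0,"roll":0,"jaw":0.95},
  {"dx":0,"dy":0,"dz":0,"roll":0,"jaw":0.95},
  {"dx":0,"dy":0,"dz":0,"roll":0,"jaw":0.95},
])

```text
time_s: 17.92
ee_pos: [0.5469, 0.2672, 0.158]
eef_rot: [3.141, -0.0, 1.451]
force: [-0.6, -0.5, 8.9]
grip_width: 0.0137
grip_force: 25.0
```

```bash
python3 - <<'E'
from h import *
a=snap('scene')
f=cv2.resize(a['frame'][105:180,340:440,::-1],(800,600),interpolation=cv2.INTER_CUBIC);cv2.imwrite('pics/s5.png',np.clip(f*1.5,0,255).astype('uint8'))
shift(None)
E
```

```text
t 17.97 pos [0.5469 0.2672 0.158 ] yaw 83.12 F [-2.5 -1.1  8.5] w 0.0132 gf 25.004486739635468
```

View pics/s5.png

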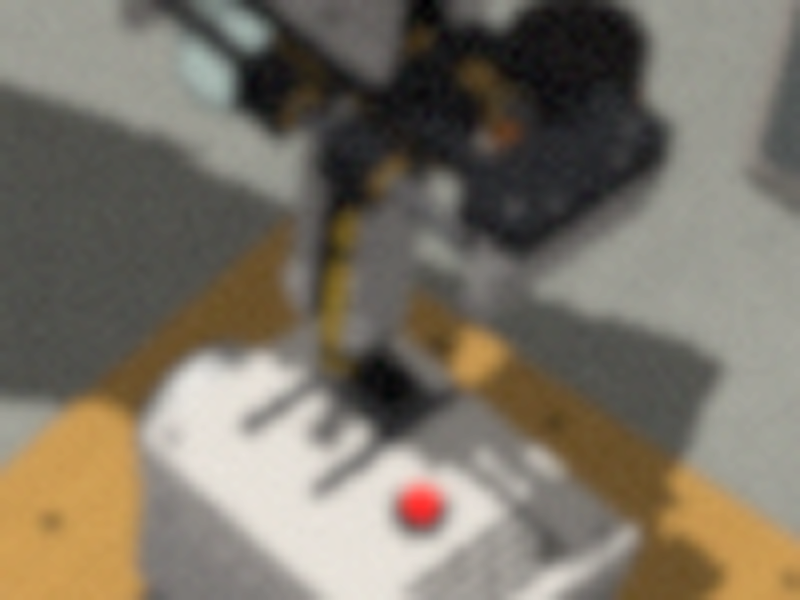

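The pin shaft enters the hole at about (322,430), the shutter tab is clear at (385,385), and the push is steady at about 8.5 N. I'll hand in.

```bash
python3 -c "
from station import *
print(hand_in())"
```

```text
the job is handed in; nothing more can be done
None
```

I handed the job in at about 18 s: head_a's shutter is open to its stop, and the gripped reset pin is holding the button at its bottom with about 8.5 N (the push briefly reached 10.9 N); I saw no contact with anything else, but took no final picture of the other heads and tools.

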